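# Clarity check: hold a clear soap test bar in the light path

### The arm

A 6-joint arm with a two-finger parallel gripper is mounted at the origin on the work surface. World frame = base frame: x ahead of the robot, y to its left, z up, the work surface at z = 0. Lengths are in mm, angles in rad, forces in N, time in s.
With the tool pointing down it reaches from about 350 to 875 mm from the base axis. Payload 4.2 kg.
Tool frame: the origin (TCP) lies at the very end of the fingers, on their centre line; the grasp point (between the pads) lies 19 mm behind it; z points along the fingers, y is the line along which they close (so a half turn about z gives the same grasp; the last joint's range is limited). The gripper opens to 85 mm and grips with 20 to 120 N. Pads are 22 mm wide; open, the fingers measure 114 mm over their backs; the gripper's body (76 mm by 85 mm) begins 54 mm behind the grasp point. The pads swing forward as they close: fully open they stand 13 mm farther back than shut.
Start: joints at [1.59, 0.385, 0.008, 0, -1.194, -0.259], TCP at [148.411, 607.102, 196.512] pointing down, gripper open.
Joint ranges: [-3.14, 3.14], [-1.21, 2.06], [-1.07, 1.41], [-3.16, 2.05], [-2.99, -0.16], [-3.1, 3.1]. Speed limits (rad/s): [2.79, 2.79, 3.14, 3.14, 3.14, 3.14].

### API

Orientations are given as a unit quaternion [x, y, z, w].
In Python, from bench import arm, optics gives the robot as it stands. The module is installed in compiled form; this text tells all that it offers.
- The arm moves only by the tool step_arm, never from a script. Its argument "motion" is a list of rows, each an object with "dr": the turn, a rotation vector about the tool's x, y, z in units of 8 degrees (1.0 is 8 degrees), a list of three; "slide": the shift along the tool's x, y, z in mm, a list of three; "jaw": the finger opening in mm, from 0 to 85.4. A call has exactly 8 rows; each row is the pose to reach, as a shift and turn from the pose commanded when the call began, along the tool's axes at that moment; what a row does not reach only later rows make up. A row lasts 1/8 s, in which the tool goes at most 62.5 mm and 10.7 degrees, less where a joint would pass 70% of its speed; a pose out of reach is approached as far as the arm can. A call with a gripper value outside its range is refused whole. The fingers move at their own pace and stop on an object; the grip force is fixed at half the most. Time passes only in rows, so rows that repeat a pose let the fingers close, or fill a call up. It gives the time, the measured TCP pose, the force, the opening and the grip force at its end, in the units of the state.
- arm.read_state(): the state, without advancing time (a new reading comes with each control period).
- optics.get_image(name): name is "side" or "top" or "wrist"; returns the picture (480x640x3 uint8, blue, green, red); there is no depth.
- optics.camera_info(name): a dict with "camera_matrix" (3x3 intrinsics, pixels), "view" (4x4, takes a point from world to camera coordinates); the wrist camera has in their place "T_tool_cam" (4x4, takes a point from camera to tool coordinates, whose origin is the TCP and whose axes are the flange's). Camera axes: x right, y up, looking along -z (the intrinsics and any distortion apply to the point x, -y, -z); pixel columns grow to the right and rows downward; lengths in mm; the calibration is good to about 2 mm. The wrist camera is an equidistant fisheye: a pixel r from the principal point sees the ray r / f radians off the axis. A picture is of the moment at which its call begins: read the wrist's pose just before it. camera_info takes no time and is no camera call.
- arm.job_done(): hands the job in; it is judged then, once.
The state is a dict: "clock": time; "joints": joint angles; "joint_vel": joint speeds; "joint_efforts": joint torques, N m; "position": TCP position; "ee_rot": TCP orientation; "contact_force": force on the tool from outside, world axes, zero at the start; "wrist_torque": the same for the moment, N m; "gripper_width": finger opening in mm; "grasp_force": force on a finger pad.
Only numpy, scipy, OpenCV 4.12 (cv2) and the standard library are available. Lean on these libraries where they do the work, as an engineer would, in place of code of your own. Each camera call takes 0.05 s, during which the arm holds its last target. There are 200 camera calls.

### The job

Check the clarity of the clear soap test bar in the light gauge: first swing the lamp house's hinged flap fully shut, so that its tab drops behind the front rim, then pick up the tall clear test bar from the wooden board. The fingers may touch only its two white frosted faces, never the clear ones. Hold it upright in the air midway between the two nozzles, so that the beam goes squarely through the clear faces in the lower half of the bar, touching nothing but the gripper, and finish while still holding it there; leave the soap bars, jug and jar where they are.

Things in the scene. Friction and masses are not known exactly. Their poses are not given: they have to be found in the camera images.
- bar: test bar: upright clear-soap prism, 34 mm along its x, 24 mm along y, 90 mm tall, about 80 g, loose on the board. Origin: centre of its underside, z up. The faces looking along +x and -x (24 mm wide, 90 mm tall) are frosted white cheeks 4 mm deep: grip these, 34 mm apart. The faces looking along +y and -y are clear: the 26 mm wide clear part between the cheeks must not be touched by the fingers
- bar_window (a point): point on the upright centre line of the test bar, 28 mm above its underside, in the middle of the clear part's lower half: the beam should pass here, along the bar's y (either way round)
- gauge: grey light gauge, fixed. Origin: on the work surface under the midpoint of the gap between the nozzles; z up; the beam runs level along its y. Base plate 125 mm (x) by 320 mm (y), 12 mm thick, y -180 to +140 mm. Two aluminium nozzles, 28 mm across with 12 mm lenses, 100 mm high, face each other, ends at y -50 and +50 mm; the gap is open above and to both x sides
- beam_mid (a point): midpoint of the beam in the gap between the nozzles, 100 mm above the work surface, 88 mm above the base plate; its axes are those of the gauge
- rim_mid (a point): middle of the upper edge of the lamp house's front wall (the rim), 146 mm high, at gauge x -55, y -125 mm. The lamp house is an open-topped box, gauge x -55 to +55 mm, y -175 to -75 mm; its other walls are 138 mm high, all walls 4 mm thick. Axes as the gauge
- receiver_top (a point): top centre of the receiver, a block 70 mm (x) by 50 mm (y), 137 mm high with a low cap to 141 mm, at gauge y 80 to 130 mm. Axes as the gauge
- flap (a joint): angle in rad of the aluminium flap on top of the lamp house: 0 = fully shut (level, its tab down behind the front rim, a dead stop), about 1.57 = standing upright, stop at 1.6; it starts partly open. The hinge is stiff (about 0.06 N m friction) and the flap (60 g) stays where it is left. Nothing latches: pushing its outer face down to the stop shuts it
- flap_hinge (a point): hinge axis, middle of the flap's width: gauge x +52, y -125 mm, height 140 mm; axis along the gauge's y. The flap: plate 100 mm long from the hinge, 92 mm wide, 4 mm thick (centred on hinge height); shut, it reaches from the hinge to the gauge's -x and its 14 mm end tab points down. Its outer face is the top when shut and looks to gauge +x when the flap stands upright
- flap_edge (a point): middle of the flap's free edge, 100 mm from the hinge axis
- board: fixed wooden board, 260 mm (x) by 100 mm (y), 15 mm thick; origin under its centre. On it, about 85 mm apart along its x in any order, are the test bar and two soap bars
- soap_a: bystander: beige soap bar lying flat, 55 x 80 x 25 mm, 110 g, origin at the centre of its underside
- soap_b: bystander: a second, same beige soap bar lying flat
- jug: bystander: translucent measuring jug with a handle, 90 mm across, 110 mm tall, origin at the centre of its underside
- jar: bystander: small jar with a black cap, 50 mm across, 50 mm tall, origin at the centre of its underside

How it is judged:
By the outcome, as a careful person would: the job done as asked, in the order asked, and still so for the second after the job is handed in, while the arm keeps its last pose, push and grip.
It also fails if it takes over 51 s, if anything falls off the work surface, if the arm or the gripper's body presses on something with over 40 N, if the wrist force passes 120 N, or if a joint passes its speed limit or range.

## Working session

There is one attempt and no reset: what is moved stays moved. The work goes in short steps, Python scripts to look and compute and a tool call to move; the robot and the scene stay as the last step left them, time stands still between calls to the robot, and variables do not carry over. Pictures are saved under pics/ and viewed, at most 10 in all, crops included, and the job is handed in when it is done.

Besides the shell and the picture viewer there is one more tool, called after "Emit:" as name(argument=value, ...), one argument or row to a line, values as JSON. step_arm: Moves the arm, as the interface text tells. Its arguments: {"type":"object","properties":{"motion":{"type":"array","items":{"type":"object","properties":{"dr":{"type":"array","items":{"type":"number"}},"slide":{"type":"array","items":{"type":"number"}},"jaw":{"type":"number"}}}}},"required":["motion"]}

```bash
mkdir -p pics; python3 - <<'E'
from bench import arm, optics
import cv2,json,numpy as np
np.set_printoptions(suppress=True,precision=4)
print(arm.read_state())
for n in("side","top","wrist"):
    print(n,optics.camera_info(n)); cv2.imwrite(f"pics/{n}0.png",optics.get_image(n))
E
```

```text
{'clock': 0.0, 'joints': array([ 1.5896,  0.3856,  0.0066, -0.0006, -1.194 , -0.2586]), 'joint_vel': array([ 0.0014, -0.0008, -0.0013, -0.0012,  0.0002, -0.0012]), 'joint_efforts': array([  0.0003, -39.2283,  18.8396,   4.186 ,  -0.0047,   0.    ]), 'position': array([148.2504, 606.4577, 195.4029]), 'ee_rot': array([ 0.9928, -0.1197, -0.0001,  0.0011]), 'contact_force': array([ 0.309 , -0.1278,  0.0773]), 'wrist_torque': array([ 0.0044, -0.0611,  0.0388]), 'grasp_force': 0.0, 'gripper_width': 84.82060177459087}
side {'camera_matrix': array([[605.8866,   0.    , 318.9731],
       [  0.    , 605.8866, 243.9721],
       [  0.    ,   0.    ,   1.    ]]), 'view': array([[   -0.9767,    -0.2145,    -0.0084,   585.9204],
       [    0.1303,    -0.6235,     0.7709,  -144.1804],
       [   -0.1706,     0.7518,     0.6369, -1224.6653],
       [    0.    ,     0.    ,     0.    ,     1.    ]])}
top {'camera_matrix': array([[581.4812,   0.    , 320.2058],
       [  0.    , 581.4812, 240.6352],
       [  0.    ,   0.    ,   1.    ]]), 'view': array([[    0.0225,    -0.9996,    -0.0197,     4.5669],
       [    0.9932,     0.0201,     0.115 ,  -565.115 ],
       [   -0.1146,    -0.0221,     0.9932, -1303.5937],
       [    0.    ,     0.    ,     0.    ,     1.    ]])}
wrist {'camera_matrix': array([[371.6483,   0.    , 315.2519],
       [  0.    , 371.6483, 238.5529],
       [  0.    ,   0.    ,   1.    ]]), 'T_tool_cam': array([[   0.001 ,    0.9489,    0.3157,   81.5865],
       [   1.    ,   -0.001 ,   -0.0001,    0.7301],
       [   0.0002,    0.3157,   -0.9489, -176.2827],
       [   0.    ,    0.    ,    0.    ,    1.    ]])}
```

View pics/top0.png

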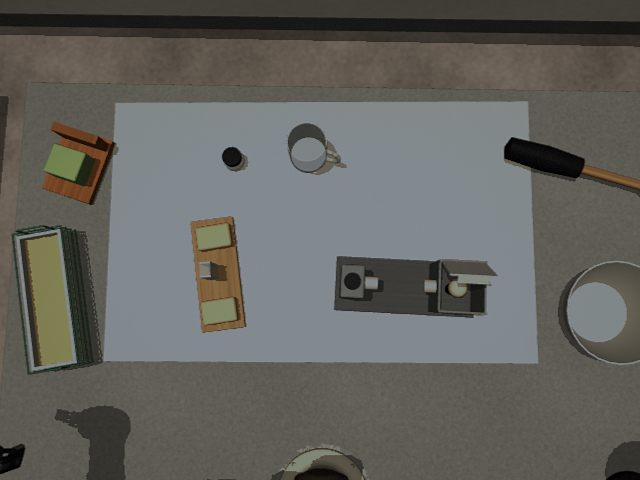

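View pics/side0.png

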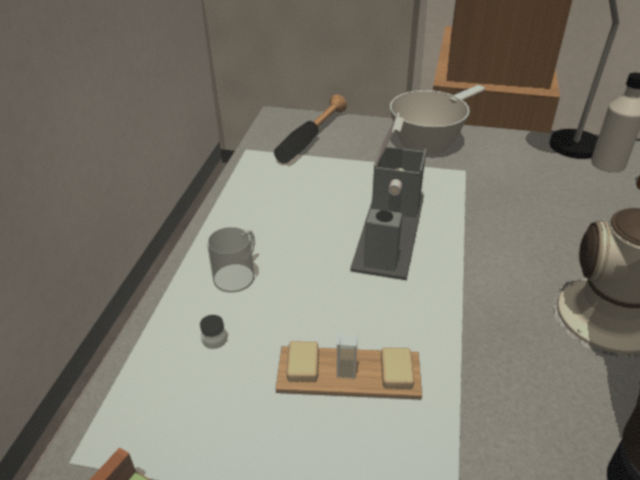

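The top view shows the gauge at about (335–497, 257–317), with the lamp house on its right. The board is at (191–245, 217–332), with the bar at about (206, 270). I'll enlarge both.

```bash
python3 - <<'E'
import cv2,numpy as np
t=cv2.imread("pics/top0.png");s=cv2.imread("pics/side0.png")
r=lambda im,x,y,w,h,k:cv2.resize(im[y:y+h,x:x+w],None,fx=k,fy=k,interpolation=cv2.INTER_CUBIC)
a=r(t,325,245,180,80,4.4); a=cv2.convertScaleAbs(a,alpha=1.6)
b=r(t,180,210,80,130,4); 
c=r(s,270,320,160,90,4) if 0 else r(s,345,105,100,175,3.4)
cv2.imwrite("pics/c1.png",a)
d=np.zeros((600,800,3),np.uint8); d[:520,:320]=b; d[:595,340:680]=cv2.convertScaleAbs(c,alpha=1.6)
cv2.imwrite("pics/c2.png",d)
E
```

```text
(no output)
```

View pics/c1.png

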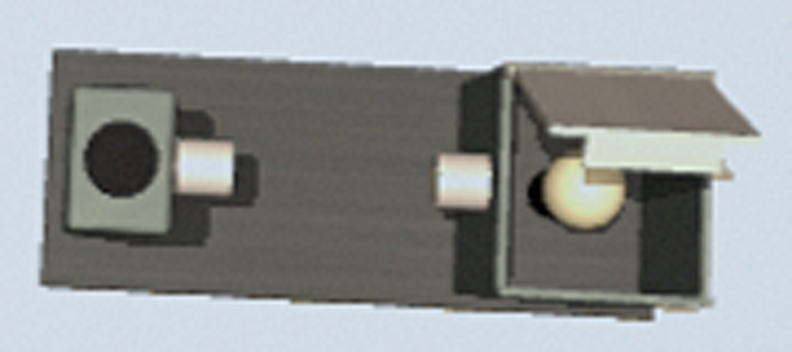

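View pics/c2.png

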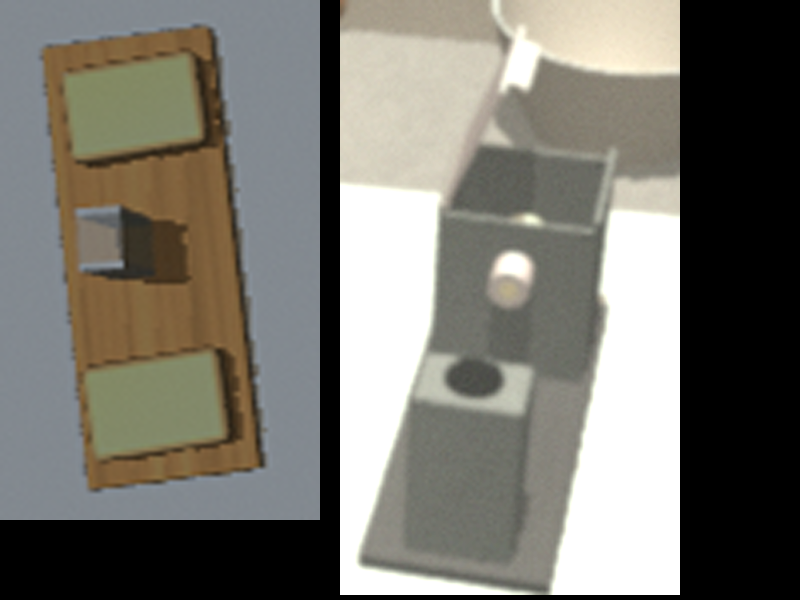

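```bash
cat > h.py <<'E'
from bench import arm, optics
import numpy as np, cv2
from scipy.optimize import least_squares
from scipy.spatial.transform import Rotation as R
np.set_printoptions(suppress=True,precision=2)
def proj(n,P):
    c=optics.camera_info(n); p=np.c_[P,np.ones(len(P))]@np.array(c['view']).T
    q=np.c_[p[:,0],-p[:,1],-p[:,2]]@np.array(c['camera_matrix']).T
    return q[:,:2]/q[:,2:]
def place(g,P):
    c,s=np.cos(g[2]),np.sin(g[2]); P=np.asarray(P,float)
    return P@np.array([[c,-s,0],[s,c,0],[0,0,1]]).T+[g[0],g[1],0]
E
python3 - <<'E'
from h import *
T=lambda d:(np.array(d,float)+.5)/4.4-.5+[325,245]
S=lambda d:(np.array(d,float)-[340,0]+.5)/3.4-.5+[345,105]
B=lambda d:(np.array(d,float)+.5)/4-.5+[180,210]
gt=[(62.5,140,12),(-62.5,140,12),(-62.5,-180,12),(0,105,141),(-55,-75,146),(-55,-175,146),(55,-75,138)]
pt=T([(53,50),(40,285),(652,318),(120,158),(498,293),(712,304),(507,66)])
gs=[(62.5,140,12),(-62.5,140,0),(0,105,141),(-55,-75,146),(55,-75,138),(-55,-175,146)]
ps=S([(360,558),(548,592),(473,377),(603,229),(442,210),(614,150)])
f=lambda g:np.r_[proj("top",place(g,gt))-pt,proj("side",place(g,gs))-ps].ravel()
for ff,nm in((f,"both"),(lambda g:f(g)[:14],"top")):
    r=least_squares(ff,[500,-100,0],x_scale=[100,100,.1],loss='soft_l1'); print(nm,r.x); print(ff(r.x).reshape(-1,2))
    if nm=="both": g=r.x
def fe(th): return place(g,[(52-100*np.cos(th)+2*np.sin(th),y,140+100*np.sin(th)+2*np.cos(th)) for y in(-79,-171)])
r=least_squares(lambda a:(proj("top",fe(a[0]))-T([(552,133),(760,133)])).ravel(),[1.]); print("flap",r.x,r.fun)
print("side pred flap corners crop",(proj("side",fe(r.x[0]))-[345,105])*3.4+[340,0])
b=least_squares(lambda q:(proj("top",place(q,[(130,50,15),(130,-50,15),(-130,-50,15),(-130,50,15)]))-B([(44,46),(212,28),(264,466),(90,490)])).ravel(),[500,200,0],x_scale=[100,100,.1]);print("board",b.x,b.fun)
r=least_squares(lambda q:(proj("top",place(q,[(17,12,105),(17,-12,105),(-17,-12,105),(-17,12,105)]))-B([(77,208),(122,206),(127,269),(81,272)])).ravel(),[500,200,0],x_scale=[100,100,.1]);print("bar",r.x,r.fun)
c,s=np.cos(b.x[2]),np.sin(b.x[2]); d=r.x[:2]-b.x[:2]; print("bar in board",c*d[0]+s*d[1],-s*d[0]+c*d[1])
E
```

```text
both [ 467.29 -159.06   -0.03]
[[-0.33 -0.92]
 [-0.18 -0.3 ]
 [ 0.49 -0.08]
 [ 0.1  -0.43]
 [ 0.15  0.1 ]
 [ 0.23  0.28]
 [-0.92 -1.03]
 [-0.2  -0.93]
 [ 1.11  2.37]
 [ 1.13 -0.3 ]
 [ 0.06 -1.36]
 [-0.56  1.13]
 [ 1.79 -0.21]]
top [ 466.59 -159.11   -0.03]
[[-0.37 -0.52]
 [-0.12  0.12]
 [ 0.57  0.1 ]
 [ 0.12 -0.01]
 [ 0.23  0.38]
 [ 0.31  0.48]
 [-0.94 -0.76]]
flap [1.21] [-0.55 -1.3   0.19  1.26]
side pred flap corners crop [[503.42  90.56]
 [524.27  25.76]]
board [485.63 253.35   0.15] [-0.08  0.15  0.12 -0.94 -0.19  0.54  0.15  0.22]
bar [488.91 263.36   0.1 ] [ 0.25  0.33 -0.02 -0.07 -0.35 -0.21  0.12 -0.06]
bar in board 4.769945183217121 9.400049659859533
```

```bash
cat >> h.py <<'E'
G=[467.,-159.1,-0.03]
def go(*targets,yaw=None):
    "targets world xyz -> slide from the measured pose; yaw -> dr z"
    s=arm.read_state(); q=R.from_quat(s['ee_rot']); X=q.as_matrix()
    print('clock',s['clock'],'pos',s['position'],'j',s['joints'],'F',s['contact_force'],'w',s['gripper_width'],s['grasp_force'])
    print('yaw',np.arctan2(X[1,0],X[0,0]),'z',X[:,2])
    for t in targets: print('slide',X.T@(np.array(t)-s['position']))
    if yaw is not None:
        W=R.from_euler('z',yaw)*R.from_euler('x',np.pi)
        print('dr',(q.inv()*W).as_rotvec(degrees=True)/8)
E
python3 - <<'E'
from h import *
T=lambda d:(np.array(d,float)+.5)/4.4-.5+[325,245]
e=[(62.5,140,12),(-62.5,140,12),(-62.5,-180,12),(0,105,141),(-55,-75,146),(-55,-175,146)]
p=T([(53,50),(40,285),(652,318),(120,158),(498,293),(712,304)])
r=least_squares(lambda g:(proj("top",place(g,e))-p).ravel(),[467,-159,0],x_scale=[100,100,.1]);print(r.x[:2],r.x[2]*1000)
g=r.x
P=place(g,[(85,-125,290)]);print(P)
go([300,250,310],P[0],yaw=-np.pi/2+g[2])
E
```

```text
[ 466.79 -158.77] -28.574362785441917
[[ 548.19 -286.15  290.  ]]
clock 0.15 pos [148.3  606.67 195.7 ] j [ 1.59  0.39  0.01 -0.   -1.19 -0.26] F [-0.75  0.33 -0.67] w 85.48779335887231 0.0
yaw -0.23992912239103775 z [-0. -0. -1.]
slide [ 232.12  310.58 -113.8 ]
slide [600.6  772.36 -93.05]
dr [ 0.01 -0.01  9.74]
```

Emit:
step_arm(
  motion=[
    {"dr": [0,0,1.2],"slide": [0,0,-50],"jaw": 0},
    {"dr": [0,0,2.4],"slide": [30,40,-80],"jaw": 0},
    {"dr": [0,0,3.6],"slide": [60,80,-110],"jaw": 0},
    {"dr": [0,0,4.8],"slide": [90,120,-115],"jaw": 0},
    {"dr": [0,0,6.0],"slide": [122,164,-115],"jaw": 0},
    {"dr": [0,0,7.2],"slide": [155,208,-115],"jaw": 0},
    {"dr": [0,0,8.4],"slide": [188,252,-115],"jaw": 0},
    {"dr": [0,0,9.74],"slide": [222,296,-115],"jaw": 0},
  ],
)

```text
clock: 1.15
position: [293.9, 265.0, 311.5]
ee_rot: [-0.695, 0.719, 0.0, 0.0]
contact_force: [0.5, 0.5, -0.1]
gripper_width: -0.3
grasp_force: 0.0
```

```bash
python3 - <<'E'
from h import *
go([548,-286,295],yaw=-1.599)
E
```

```text
clock 1.15 pos [293.92 264.96 311.45] j [ 1.15 -0.09 -0.28 -0.   -1.38 -1.18] F [ 0.47  0.54 -0.1 ] w -0.27729949976341584 0.0
yaw -1.6050310569790605 z [ 0.  0. -1.]
slide [ 541.95 -272.79   16.35]
dr [-0.    0.   -0.04]
```

Emit:
step_arm(
  motion=[
    {"dr": [0,0,0],"slide": [53,-27,2],"jaw": 0},
    {"dr": [0,0,0],"slide": [106,-54,4],"jaw": 0},
    {"dr": [0,0,0],"slide": [160,-81,6],"jaw": 0},
    {"dr": [0,0,0],"slide": [214,-108,8],"jaw": 0},
    {"dr": [0,0,0],"slide": [268,-136,10],"jaw": 0},
    {"dr": [0,0,0],"slide": [322,-163,12],"jaw": 0},
    {"dr": [0,0,0],"slide": [376,-190,14],"jaw": 0},
    {"dr": [0,0,-0.04],"slide": [430,-217,15],"jaw": 0},
  ],
)

```text
clock: 2.15
position: [498.6, -171.3, 296.2]
ee_rot: [-0.699, 0.715, 0.0, -0.0]
contact_force: [1.3, 1.0, 1.1]
gripper_width: 0.2
grasp_force: 0.0
```

```bash
python3 - <<'E'
from h import *
w=[(90,-125,290),(85,-125,212),(40,-125,211),(20,-125,200),(4,-125,184),(-7,-125,164),(-14,-125,150),(-16,-125,141)]
go(*place([467,-159,-.0286],w),yaw=-1.599)
E
```

```text
clock 2.15 pos [ 498.57 -171.29  296.17] j [-0.02  0.16 -0.05 -0.   -1.36 -0.  ] F [1.27 0.95 1.13] w 0.21471921011825276 0.0
yaw -1.594305095752183 z [-0.  0. -1.]
slide [113.91 -57.51   6.13]
slide [113.91 -52.53  84.13]
slide [113.68  -7.53  85.15]
slide [113.58  12.46  96.15]
slide [113.5   28.46 112.16]
slide [113.45  39.45 132.16]
slide [113.42  46.45 146.16]
slide [113.41  48.45 155.16]
dr [0.   0.   0.03]
```

Emit:
step_arm(
  motion=[
    {"dr": [0,0,0],"slide": [40,-50,0],"jaw": 0},
    {"dr": [0,0,0],"slide": [80,-55,4],"jaw": 0},
    {"dr": [0,0,0],"slide": [114,-57,6],"jaw": 0},
    {"dr": [0,0,0],"slide": [114,-57,40],"jaw": 0},
    {"dr": [0,0,0],"slide": [114,-55,84],"jaw": 0},
    {"dr": [0,0,0],"slide": [114,-45,84],"jaw": 0},
    {"dr": [0,0,0],"slide": [114,-25,85],"jaw": 0},
    {"dr": [0,0,0],"slide": [114,-8,86],"jaw": 0},
  ],
)

```text
clock: 3.15
position: [503.5, -283.8, 212.9]
ee_rot: [-0.699, 0.715, -0.002, 0.0]
contact_force: [-0.6, 0.2, -0.6]
gripper_width: 0.1
grasp_force: 0.0
```

```bash
python3 - <<'E'
from h import *
w=[(34,-125,208),(24,-125,203),(14,-125,195),(5,-125,185),(-3,-125,173),(-10,-125,160),(-15,-125,148),(-16,-125,141)]
go(*place([467,-159,-.0286],w),yaw=-1.599)
E
```

```text
clock 3.15 pos [ 503.54 -283.8   212.9 ] j [-0.23  0.29 -0.09  0.   -1.19  0.21] F [-0.65  0.23 -0.62] w 0.10959806107640144 0.0
yaw -1.5935342209779357 z [ 0. -0. -1.]
slide [1.26 6.12 4.89]
slide [ 1.19 16.13  9.86]
slide [ 1.12 26.15 17.83]
slide [ 1.05 35.18 27.8 ]
slide [ 0.98 43.21 39.78]
slide [ 0.92 50.25 52.76]
slide [ 0.87 55.28 64.75]
slide [ 0.85 56.3  71.75]
dr [-0.02 -0.01  0.04]
```

Emit:
step_arm(
  motion=[
    {"dr": [0,0,0],"slide": [0,6,4],"jaw": 0},
    {"dr": [0,0,0],"slide": [0,16,9],"jaw": 0},
    {"dr": [0,0,0],"slide": [0,26,17],"jaw": 0},
    {"dr": [0,0,0],"slide": [0,35,27],"jaw": 0},
    {"dr": [0,0,0],"slide": [0,43,39],"jaw": 0},
    {"dr": [0,0,0],"slide": [0,50,52],"jaw": 0},
    {"dr": [0,0,0],"slide": [0,55,63],"jaw": 0},
    {"dr": [0,0,0],"slide": [0,57,67],"jaw": 0},
  ],
)

```text
clock: 4.15
position: [446.0, -281.9, 142.0]
ee_rot: [-0.699, 0.715, 0.001, -0.001]
contact_force: [0.2, -0.5, -0.1]
gripper_width: 0.1
grasp_force: 0.2
```

```bash
python3 - <<'E'
from h import *
go(*place([467,-159,-.0286],[(-18,-125,141)]))
t=optics.get_image("top");s=optics.get_image("side")
r=lambda im,x,y,w,h,k:cv2.convertScaleAbs(cv2.resize(im[y:y+h,x:x+w],None,fx=k,fy=k,interpolation=cv2.INTER_CUBIC),alpha=1.6)
cv2.imwrite("pics/f1.png",np.hstack([r(t,400,230,120,110,3.6)[:390],r(s,340,60,110,130,3)]))
E
```

```text
clock 4.15 pos [ 446.   -281.87  142.03] j [-0.26  0.27 -0.31 -0.   -0.99  0.23] F [ 0.16 -0.52 -0.09] w 0.11304233262021669 0.20163156084890943
yaw -1.5941256880037564 z [-0.  0. -1.]
slide [1.57 0.53 1.03]
```

View pics/f1.png

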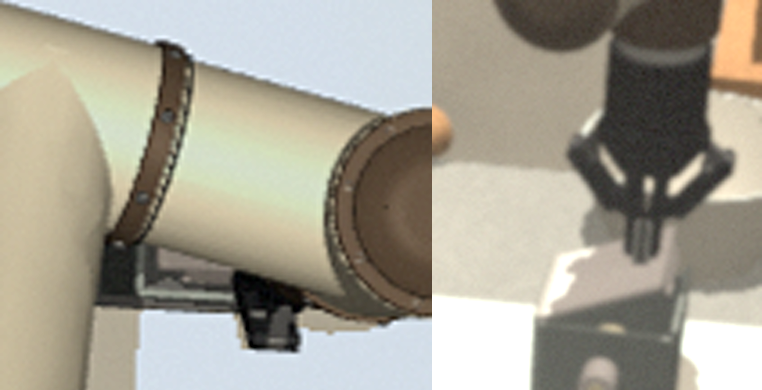

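The side crop shows the fingers' tip on the flap at about (640, 258). The flap's free edge is at x≈675. I'll compare these with the projected corners of a shut flap.

```bash
python3 - <<'E'
from h import *
for th in(0,.1,.2,.3):
    P=[(52-r*np.cos(th)+2*np.sin(th),y,140+r*np.sin(th)+2*np.cos(th)) for r,y in((0,-79),(100,-79),(100,-171),(0,-171))]
    print(th,((proj("side",place([467,-159,-.0286],P))-[340,60])*3+[432,0]).round().tolist())
print(((proj("side",np.array([[446,-282,142.]]))-[340,60])*3+[432,0]).round(), ((proj("side",place([467,-159,-.0286],[(-55,-75,146),(-55,-175,146),(55,-75,138)]))-[340,60])*3+[432,0]).round())
E
```

```text
0 [[539.0, 316.0], [669.0, 332.0], [683.0, 271.0], [559.0, 257.0]]
0.1 [[539.0, 316.0], [669.0, 321.0], [683.0, 260.0], [559.0, 257.0]]
0.2 [[539.0, 316.0], [668.0, 310.0], [682.0, 249.0], [558.0, 257.0]]
0.3 [[538.0, 316.0], [666.0, 298.0], [680.0, 238.0], [558.0, 257.0]]
[[637. 297.]] [[678. 332.]
 [693. 266.]
 [534. 323.]]
```

```bash
python3 - <<'E'
from h import *
go(*place([467,-159,-.0286],[(-18,-125,141)]))
s=optics.get_image("side");w=optics.get_image("wrist")
r=lambda im,x,y,w,h,k:cv2.convertScaleAbs(cv2.resize(im[y:y+h,x:x+w],None,fx=k,fy=k,interpolation=cv2.INTER_CUBIC),alpha=1.6)
cv2.imwrite("pics/f2.png",np.hstack([cv2.resize(w,(520,390)),r(s,350,100,93,130,3)]))
E
```

```text
clock 4.25 pos [ 446.28 -281.93  142.48] j [-0.26  0.27 -0.31 -0.   -1.    0.23] F [-0.36  1.29  0.16] w -0.2131336693610144 0.0
yaw -1.5940967502878451 z [-0.  0. -1.]
slide [1.52 0.81 1.48]
```

View pics/f2.png

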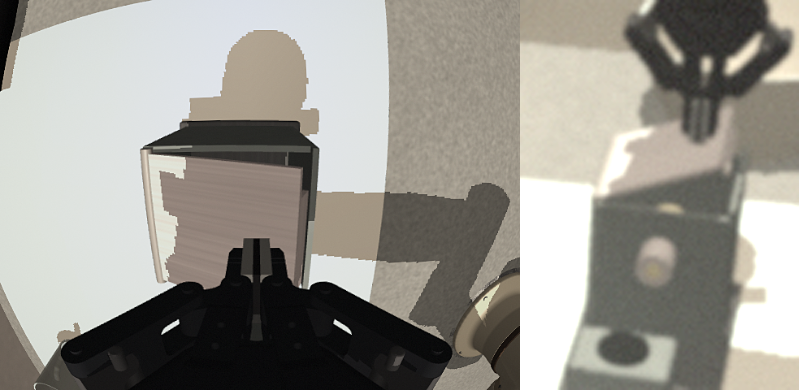

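The wrist view shows the flap plate at (150–305, 155–285) in the half-size picture. It is tilted, and the dark house is visible past its far edge, so it is not shut yet. The fingers are at (255, 240). I'll check these against projections.

```bash
cat >> h.py <<'E'
def wproj(P,s=None):
    "world points -> wrist pixels"
    s=s or arm.read_state(); c=optics.camera_info("wrist"); K=np.array(c['camera_matrix'])
    t=(np.atleast_2d(P)-s['position'])@R.from_quat(s['ee_rot']).as_matrix()
    T=np.linalg.inv(np.array(c['T_tool_cam'])); p=t@T[:3,:3].T+T[:3,3]
    v=np.c_[p[:,0],-p[:,1],-p[:,2]]; th=np.arctan2(np.hypot(v[:,0],v[:,1]),v[:,2]); ph=np.arctan2(v[:,1],v[:,0])
    return np.c_[K[0,2]+K[0,0]*th*np.cos(ph),K[1,2]+K[1,1]*th*np.sin(ph)]
E
python3 - <<'E'
from h import *
g=[467,-159,-.0286]; k=520/640
s=arm.read_state()
for th in(0,.2,.3,.4):
    P=[(52-r*np.cos(th)+2*np.sin(th),y,140+r*np.sin(th)+2*np.cos(th)) for r,y in((0,-79),(100,-79),(100,-171),(0,-171))]
    print(th,(wproj(place(g,P),s)*k).round().tolist())
print("rim,corners",(wproj(place(g,[(-55,-75,146),(-55,-175,146),(55,-175,138)]),s)*k).round().tolist())
print("tcp",(wproj(s['position'],s)*k).round())
for dz in (0,20,40):print("side tip",dz,proj("side",[s['position']+[0,0,dz]]))
E
```

```text
0 [[163.0, 281.0], [300.0, 283.0], [309.0, 156.0], [147.0, 156.0]]
0.2 [[162.0, 280.0], [300.0, 300.0], [311.0, 163.0], [147.0, 156.0]]
0.3 [[162.0, 280.0], [298.0, 310.0], [309.0, 167.0], [146.0, 156.0]]
0.4 [[162.0, 280.0], [294.0, 320.0], [305.0, 171.0], [146.0, 156.0]]
rim,corners [[310.0, 291.0], [322.0, 151.0], [145.0, 149.0]]
tcp [[257. 228.]]
side tip 0 [[407.9  158.55]]
side tip 20 [[408.63 151.15]]
side tip 40 [[409.38 143.61]]
```

Emit:
step_arm(
  motion=[
    {"dr": [0,0,0],"slide": [0,0,-20],"jaw": 0},
    {"dr": [0,0,0],"slide": [0,0,-45],"jaw": 0},
    {"dr": [0,0,0],"slide": [0,0,-70],"jaw": 0},
    {"dr": [0,0,0],"slide": [0,0,-70],"jaw": 0},
    {"dr": [0,0,0],"slide": [0,0,-70],"jaw": 0},
    {"dr": [0,0,0],"slide": [0,0,-70],"jaw": 0},
    {"dr": [0,0,0],"slide": [0,0,-70],"jaw": 0},
    {"dr": [0,0,0],"slide": [0,0,-70],"jaw": 0},
  ],
)

```text
clock: 5.35
position: [446.4, -282.0, 213.1]
ee_rot: [-0.699, 0.715, 0.0, -0.0]
contact_force: [-0.1, -0.5, 0.4]
gripper_width: 0.2
grasp_force: 0.0
```

```bash
python3 - <<'E'
from h import *
s0=arm.read_state()
s=optics.get_image("side");w=optics.get_image("wrist")
print(s0['position'],wproj(s0['position'],s0),proj("side",[s0['position'],s0['position']+[0,0,30]]))
r=lambda im,x,y,w,h,k:cv2.convertScaleAbs(cv2.resize(im[y:y+h,x:x+w],None,fx=k,fy=k,interpolation=cv2.INTER_CUBIC),alpha=1.6)
cv2.imwrite("pics/f3.png",np.hstack([r(w,180,160,260,240,1.6),r(s,350,80,96,128,3)]))
E
```

```text
[ 446.44 -282.04  213.1 ] [[315.7  280.81]] [[410.74 132.18]
 [411.92 120.28]]
```

View pics/f3.png

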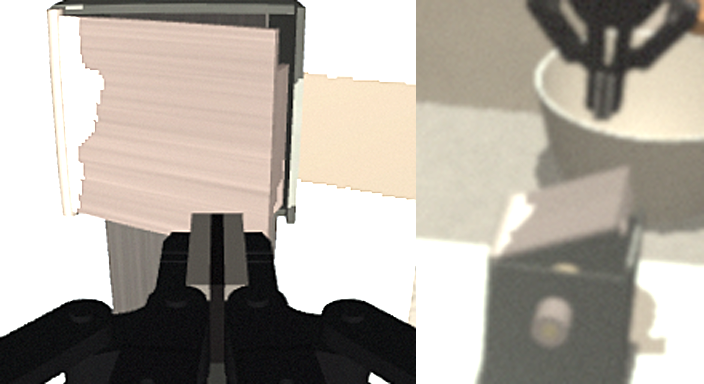

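The flap stands at about 0.4. In free air the tip shows at wrist (315.6, 293) and side (412, 119.5), while the projected TCP falls at 281 and 132. So the real fingertips sit about 30 mm short of the reported TCP, and I'll solve for the exact offset.

```bash
python3 - <<'E'
from h import *
s=arm.read_state(); X=R.from_quat(s['ee_rot']).as_matrix()
for z in (0,-20,-25,-30,-35,-40):
  for x in (-11,0,11):
    p=s['position']+X@[x,0,z]; print(z,x,wproj(p,s)[0],proj("side",[p])[0])
g=[467,-159,-.0286]
go(*place(g,[(-16,-125,190),(-18,-125,150),(-20,-125,130),(-20,-125,112),(-20,-125,108)]))
E
```

```text
0 -11 [315.66 299.43] [410.11 134.42]
0 0 [315.7  280.81] [410.71 132.07]
0 11 [315.73 261.29] [411.31 129.75]
-20 -11 [315.72 318.49] [410.88 126.5 ]
-20 0 [315.76 298.56] [411.49 124.18]
-20 11 [315.79 277.45] [412.09 121.88]
-25 -11 [315.74 323.84] [411.08 124.5 ]
-25 0 [315.77 303.58] [411.69 122.18]
-25 11 [315.81 282.04] [412.28 119.89]
-30 -11 [315.75 329.45] [411.28 122.48]
-30 0 [315.79 308.85] [411.88 120.17]
-30 11 [315.83 286.89] [412.48 117.89]
-35 -11 [315.77 335.34] [411.48 120.46]
-35 0 [315.81 314.41] [412.08 118.16]
-35 11 [315.85 292.02] [412.68 115.89]
-40 -11 [315.79 341.53] [411.68 118.43]
-40 0 [315.83 320.27] [412.28 116.14]
-40 11 [315.88 297.44] [412.88 113.87]
clock 5.45 pos [ 446.53 -282.09  213.34] j [-0.26  0.21 -0.2  -0.   -1.16  0.23] F [ 0.2  -0.28 -0.02] w 0.15696593428853703 0.0
yaw -1.5942156871646287 z [-0.  0. -1.]
slide [ 1.38 -0.94 23.34]
slide [ 1.38  1.05 63.34]
slide [ 1.37  3.04 83.34]
slide [  1.37   3.04 101.34]
slide [  1.37   3.03 105.34]
```

Emit:
step_arm(
  motion=[
    {"dr": [0,0,0],"slide": [1,2,40],"jaw": 0},
    {"dr": [0,0,0],"slide": [1,3,70],"jaw": 0},
    {"dr": [0,0,0],"slide": [1,3,85],"jaw": 0},
    {"dr": [0,0,0],"slide": [1,3,94],"jaw": 0},
    {"dr": [0,0,0],"slide": [1,3,100],"jaw": 0},
    {"dr": [0,0,0],"slide": [1,3,104],"jaw": 0},
    {"dr": [0,0,0],"slide": [1,3,106],"jaw": 0},
    {"dr": [0,0,0],"slide": [1,3,106],"jaw": 0},
  ],
)

```text
clock: 6.45
position: [443.8, -283.0, 107.7]
ee_rot: [-0.699, 0.715, -0.0, 0.0]
contact_force: [0.3, 0.9, -0.0]
gripper_width: -0.2
grasp_force: 0.0
```

Emit:
step_arm(
  motion=[
    {"dr": [0,0,0],"slide": [0,0,1],"jaw": 0},
    {"dr": [0,0,0],"slide": [0,0,1.5],"jaw": 0},
    {"dr": [0,0,0],"slide": [0,0,2],"jaw": 0},
    {"dr": [0,0,0],"slide": [0,0,2.5],"jaw": 0},
    {"dr": [0,0,0],"slide": [0,0,3],"jaw": 0},
    {"dr": [0,0,0],"slide": [0,0,3],"jaw": 0},
    {"dr": [0,0,0],"slide": [0,0,3],"jaw": 0},
    {"dr": [0,0,0],"slide": [0,0,3],"jaw": 0},
  ],
)

```text
clock: 7.45
position: [443.9, -283.2, 107.0]
ee_rot: [-0.699, 0.715, -0.001, 0.0]
contact_force: [-2.5, 4.7, 12.7]
gripper_width: -0.1
grasp_force: 6.1
```

The hard stop shows as 12.7 N at z 107 (true tip ≈142), which fits a shut flap. Lifting off and heading to the bar.

Emit:
step_arm(
  motion=[
    {"dr": [0,0,0],"slide": [0,0,-50],"jaw": 0},
    {"dr": [0,0,0],"slide": [0,0,-100],"jaw": 0},
    {"dr": [0,0,0],"slide": [-30,-5,-140],"jaw": 0},
    {"dr": [0,0,0],"slide": [-85,-10,-145],"jaw": 20},
    {"dr": [0,0,0],"slide": [-143,-15,-145],"jaw": 40},
    {"dr": [0,0,0],"slide": [-201,-20,-145],"jaw": 70},
    {"dr": [0,0,0],"slide": [-259,-25,-145],"jaw": 70},
    {"dr": [0,0,0],"slide": [-317,-30,-145],"jaw": 70},
  ],
)

```text
clock: 8.45
position: [480.8, 35.1, 249.8]
ee_rot: [-0.699, 0.715, -0.0, 0.0]
contact_force: [1.0, 0.3, -0.2]
gripper_width: 69.7
grasp_force: 0.0
```

```bash
python3 - <<'E'
from h import *
go([489,263,160],yaw=-np.pi/2+.1)
E
```

```text
clock 8.45 pos [480.83  35.13 249.84] j [ 0.41  0.1  -0.24 -0.   -1.23 -0.43] F [ 0.98  0.34 -0.25] w 69.67405150097947 0.0
yaw -1.5940467992410352 z [ 0.  0. -1.]
slide [-227.96   -2.79   89.94]
dr [-0.01  0.   -0.88]
```

Emit:
step_arm(
  motion=[
    {"dr": [0,0,-0.2],"slide": [-58,0,0],"jaw": 70},
    {"dr": [0,0,-0.4],"slide": [-116,-1,0],"jaw": 70},
    {"dr": [0,0,-0.6],"slide": [-174,-2,20],"jaw": 70},
    {"dr": [0,0,-0.88],"slide": [-228,-3,50],"jaw": 70},
    {"dr": [0,0,-0.88],"slide": [-228,-3,90],"jaw": 70},
    {"dr": [0,0,-0.88],"slide": [-228,-3,90],"jaw": 70},
    {"dr": [0,0,-0.88],"slide": [-228,-3,90],"jaw": 70},
    {"dr": [0,0,-0.88],"slide": [-228,-3,90],"jaw": 70},
  ],
)

```text
clock: 9.45
position: [490.4, 261.2, 161.8]
ee_rot: [0.741, -0.671, 0.0, -0.002]
contact_force: [-0.1, -0.4, -0.3]
gripper_width: 70.2
grasp_force: 0.0
```

```bash
python3 - <<'E'
from h import *
s=arm.read_state(); w=optics.get_image("wrist"); t=optics.get_image("top"); np.save("s1.npy",s,allow_pickle=True)
q=[488.9,263.4,.1]
P=place(q,[(17,12,105),(17,-12,105),(-17,-12,105),(-17,12,105)])
print(s['position'],wproj(P,s))
b=cv2.resize(w[180:400,200:430],None,fx=2,fy=2,interpolation=cv2.INTER_CUBIC)
c=cv2.convertScaleAbs(cv2.resize(t[245:325,425:505],None,fx=4,fy=4,interpolation=cv2.INTER_CUBIC),alpha=1.6)
d=np.zeros((440,790,3),np.uint8); d[:440,:460]=b; d[:320,465:785]=c; cv2.imwrite("pics/b1.png",d)
E
```

```text
[490.42 261.23 161.77] [[292.59 264.48]
 [291.84 230.71]
 [343.56 230.75]
 [342.67 264.51]]
```

View pics/b1.png

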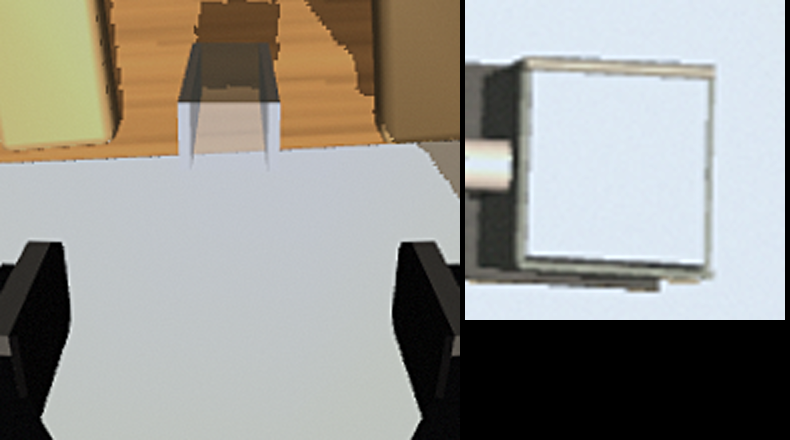

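The test bar's top edge runs (179,102)–(280,102) in the crop, within 2 mm of the prediction and with matching yaw. The right-hand crop shows the flap lying level inside the walls, so it is shut.

```bash
python3 - <<'E'
from h import *
go([490.4,263.3,30],yaw=-np.pi/2+.1)
E
```

```text
clock 9.55 pos [490.05 261.09 161.24] j [ 0.78  0.29 -0.22  0.   -1.05 -0.68] F [-0.07 -0.31 -0.48] w 69.79867803696146 0.0
yaw -1.4720618946706188 z [ 0.  0. -1.]
slide [ -1.92  -0.23 131.25]
dr [-0.02  0.01 -0.01]
```

Emit:
step_arm(
  motion=[
    {"dr": [0,0,0],"slide": [-2,0,20],"jaw": 60},
    {"dr": [0,0,0],"slide": [-2,0,60],"jaw": 60},
    {"dr": [0,0,0],"slide": [-2,0,100],"jaw": 60},
    {"dr": [0,0,0],"slide": [-2,0,125],"jaw": 60},
    {"dr": [0,0,0],"slide": [-2,0,131],"jaw": 60},
    {"dr": [0,0,0],"slide": [-2,0,131],"jaw": 60},
    {"dr": [0,0,0],"slide": [-2,0,131],"jaw": 60},
    {"dr": [0,0,0],"slide": [-2,0,131],"jaw": 60},
  ],
)

```text
clock: 10.55
position: [489.6, 263.6, 29.7]
ee_rot: [0.741, -0.671, 0.0, -0.001]
contact_force: [-0.0, 0.4, -0.8]
gripper_width: 59.7
grasp_force: 0.0
```

```bash
python3 - <<'E'
from h import *
go([490.4,263.3,30])
s=arm.read_state();w=optics.get_image("wrist"); t=optics.get_image("side")
P=place([490.4,263.3,.1],[(0,0,z) for z in(15,43,65,75,105)]);print(proj("side",P))
b=cv2.resize(w[180:400,200:430],None,fx=2,fy=2,interpolation=cv2.INTER_CUBIC)
c=cv2.resize(t[285:395,305:385],None,fx=4,fy=4,interpolation=cv2.INTER_CUBIC)
cv2.imwrite("pics/b2.png",np.hstack([b,c]))
E
```

```text
clock 10.55 pos [489.64 263.57  29.7 ] j [ 0.79  0.45 -0.37  0.   -0.75 -0.69] F [-0.04  0.35 -0.8 ] w 59.74374871099899 0.0
yaw -1.4712588735220353 z [ 0.  0. -1.]
slide [ 0.34 -0.73 -0.3 ]
[[346.69 372.16]
 [347.01 362.2 ]
 [347.27 354.14]
 [347.4  350.4 ]
 [347.77 338.92]]
```

View pics/b2.png

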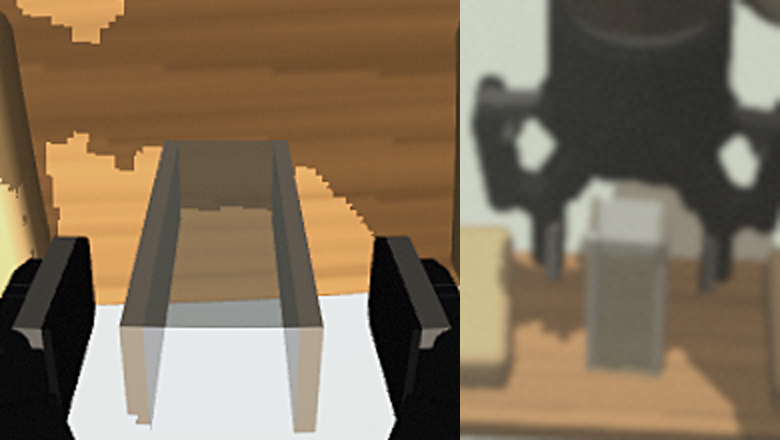

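The pads straddle the bar: its edges are at x 121 and 323, and the pads' inner edges at 95 and 370, so it sits about 1.7 mm off centre. The tips are near z≈65. I'll check the y alignment.

```bash
python3 - <<'E'
from h import *
s=arm.read_state()
f=lambda q:((wproj(place([q[0],q[1],q[2]],[(17,-12,105),(-17,-12,105),(17,-12,15),(-17,-12,15)]),s)-[200,180])*2-[(121,326),(323,326),(164,141),(288,141)])
r=least_squares(lambda q:f(q).ravel(),[490,263,.1],x_scale=[10,10,.1]);print(r.x,r.x[2],f(r.x))
go([*r.x[:2],30],yaw=r.x[2]-np.pi/2)
E
```

```text
[490.81 263.26   0.1 ] 0.10306433885471761 [[-2.85  1.69]
 [ 3.14  1.8 ]
 [-0.41 -2.04]
 [-0.12 -2.28]]
clock 10.65 pos [489.36 263.37  29.27] j [ 0.79  0.45 -0.37  0.   -0.75 -0.69] F [ 0.39 -0.99  0.03] w 59.92846255984554 0.0
yaw -1.4712133754347374 z [ 0.  0. -1.]
slide [ 0.25 -1.43 -0.73]
dr [-0.01  0.01 -0.02]
```

Emit:
step_arm(
  motion=[
    {"dr": [0,0,0],"slide": [0,-1.4,-1],"jaw": 55},
    {"dr": [0,0,0],"slide": [0,-1.4,-1],"jaw": 48},
    {"dr": [0,0,0],"slide": [0,-1.4,-1],"jaw": 42},
    {"dr": [0,0,0],"slide": [0,-1.4,-1],"jaw": 38},
    {"dr": [0,0,0],"slide": [0,-1.4,-1],"jaw": 34},
    {"dr": [0,0,0],"slide": [0,-1.4,-1],"jaw": 25},
    {"dr": [0,0,0],"slide": [0,-1.4,-1],"jaw": 20},
    {"dr": [0,0,0],"slide": [0,-1.4,-1],"jaw": 20},
  ],
)

```text
clock: 11.65
position: [490.6, 263.3, 29.6]
ee_rot: [0.741, -0.671, 0.0, -0.0]
contact_force: [-0.3, 0.1, 0.6]
gripper_width: 33.4
grasp_force: 59.6
```

Emit:
step_arm(
  motion=[
    {"dr": [0,0,0],"slide": [0,0,-15],"jaw": 20},
    {"dr": [0,0,0],"slide": [0,0,-40],"jaw": 20},
    {"dr": [0,0,0],"slide": [0,0,-75],"jaw": 20},
    {"dr": [0,0,0],"slide": [0,0,-115],"jaw": 20},
    {"dr": [0,0,0],"slide": [0,0,-155],"jaw": 20},
    {"dr": [0,0,0],"slide": [0,0,-185],"jaw": 20},
    {"dr": [0,0,0],"slide": [0,0,-200],"jaw": 20},
    {"dr": [0,0,0],"slide": [0,0,-200],"jaw": 20},
  ],
)

```text
clock: 12.65
position: [490.5, 263.4, 230.3]
ee_rot: [0.741, -0.671, -0.0, -0.001]
contact_force: [-0.4, -1.1, -1.3]
gripper_width: 33.5
grasp_force: 59.6
```

```bash
python3 - <<'E'
from h import *
go([466.8,-159,230],yaw=-1.599)
E
```

```text
clock 12.65 pos [490.49 263.38 230.34] j [ 0.78  0.24 -0.11 -0.   -1.22 -0.68] F [-0.41 -1.05 -1.32] w 33.473525683269635 59.618995785713196
yaw -1.4713622942136468 z [ 0.  0. -1.]
slide [417.94  65.5   -0.3 ]
dr [-0.01  0.01  0.91]
```

Emit:
step_arm(
  motion=[
    {"dr": [0,0,0.1],"slide": [30,5,0],"jaw": 20},
    {"dr": [0,0,0.2],"slide": [75,12,0],"jaw": 20},
    {"dr": [0,0,0.3],"slide": [125,20,0],"jaw": 20},
    {"dr": [0,0,0.4],"slide": [175,27,0],"jaw": 20},
    {"dr": [0,0,0.5],"slide": [225,35,0],"jaw": 20},
    {"dr": [0,0,0.6],"slide": [275,43,0],"jaw": 20},
    {"dr": [0,0,0.75],"slide": [325,51,0],"jaw": 20},
    {"dr": [0,0,0.91],"slide": [370,58,0],"jaw": 20},
  ],
)

```text
clock: 13.65
position: [468.0, -112.3, 227.8]
ee_rot: [-0.697, 0.717, 0.001, -0.001]
contact_force: [0.7, 0.8, -0.6]
gripper_width: 33.5
grasp_force: 59.6
```

Emit:
step_arm(
  motion=[
    {"dr": [0,0,0],"slide": [25,2,0],"jaw": 20},
    {"dr": [0,0,0],"slide": [48,1,0],"jaw": 20},
    {"dr": [0,0,0],"slide": [48,1,0],"jaw": 20},
    {"dr": [0,0,0],"slide": [48,1,0],"jaw": 20},
    {"dr": [0,0,0],"slide": [48,1,0],"jaw": 20},
    {"dr": [0,0,0],"slide": [48,1,0],"jaw": 20},
    {"dr": [0,0,0],"slide": [48,1,0],"jaw": 20},
    {"dr": [0,0,0],"slide": [48,1,0],"jaw": 20},
  ],
)

```text
clock: 14.65
position: [467.2, -158.5, 229.6]
ee_rot: [-0.697, 0.717, -0.0, 0.0]
contact_force: [-0.0, -0.3, -1.4]
gripper_width: 33.4
grasp_force: 59.6
```

```bash
python3 - <<'E'
from h import *
go([466.8,-159,130],[466.8,-159,86.6],yaw=-1.599)
E
```

```text
clock 14.65 pos [ 467.21 -158.5   229.56] j [ 0.    0.13 -0.25 -0.   -1.19 -0.03] F [-0.02 -0.26 -1.44] w 33.38211370723662 59.601003527641296
yaw -1.5980309468636356 z [ 0.  0. -1.]
slide [ 0.52  0.41 99.56]
slide [  0.52   0.41 142.96]
dr [-0.    0.    0.01]
```

Emit:
step_arm(
  motion=[
    {"dr": [0,0,0],"slide": [0.5,0.4,15],"jaw": 20},
    {"dr": [0,0,0],"slide": [0.5,0.4,40],"jaw": 20},
    {"dr": [0,0,0],"slide": [0.5,0.4,70],"jaw": 20},
    {"dr": [0,0,0],"slide": [0.5,0.4,100],"jaw": 20},
    {"dr": [0,0,0],"slide": [0.5,0.4,125],"jaw": 20},
    {"dr": [0,0,0],"slide": [0.5,0.4,138],"jaw": 20},
    {"dr": [0,0,0],"slide": [0.5,0.4,143],"jaw": 20},
    {"dr": [0,0,0],"slide": [0.5,0.4,143],"jaw": 20},
  ],
)

```text
clock: 15.65
position: [467.1, -159.2, 86.7]
ee_rot: [-0.697, 0.717, -0.0, 0.0]
contact_force: [0.8, -0.1, -0.5]
gripper_width: 33.2
grasp_force: 59.6
```

```bash
python3 - <<'E'
from h import *
go([466.8,-159,86.6],yaw=-1.599)
s=arm.read_state();w=optics.get_image("wrist"); t=optics.get_image("side")
G=[466.8,-158.9,-.0286]
c=[(x,y,z) for z in(162,72) for x,y in((17,-12),(-17,-12),(-17,12),(17,12))]
print("wrist",((wproj(place(G,c),s)-[120,60])*1.4).round().tolist())
print("side",((proj("side",place(G,c+[(0,0,100)]))-[345,110])*4+[504,0]).round().tolist())
b=cv2.resize(w[60:440,120:480],None,fx=1.4,fy=1.4,interpolation=cv2.INTER_CUBIC)
cc=cv2.convertScaleAbs(cv2.resize(t[110:243,345:418],None,fx=4,fy=4,interpolation=cv2.INTER_CUBIC),alpha=1.5)
cv2.imwrite("pics/g1.png",np.hstack([b,cc]))
E
```

```text
clock 15.65 pos [ 467.09 -159.24   86.73] j [ 0.    0.28 -0.46  0.   -0.83 -0.03] F [ 0.83 -0.12 -0.52] w 33.15248418172858 59.63303089141846
yaw -1.5982642252814834 z [ 0. -0. -1.]
slide [-0.24  0.3   0.13]
dr [-0.   -0.    0.01]
wrist [[203.0, 398.0], [348.0, 398.0], [341.0, 472.0], [210.0, 472.0], [231.0, 266.0], [318.0, 266.0], [316.0, 321.0], [233.0, 321.0]]
side [[671.0, 262.0], [733.0, 270.0], [726.0, 294.0], [664.0, 286.0], [661.0, 394.0], [720.0, 403.0], [714.0, 427.0], [654.0, 419.0], [691.0, 371.0]]
```

View pics/g1.png

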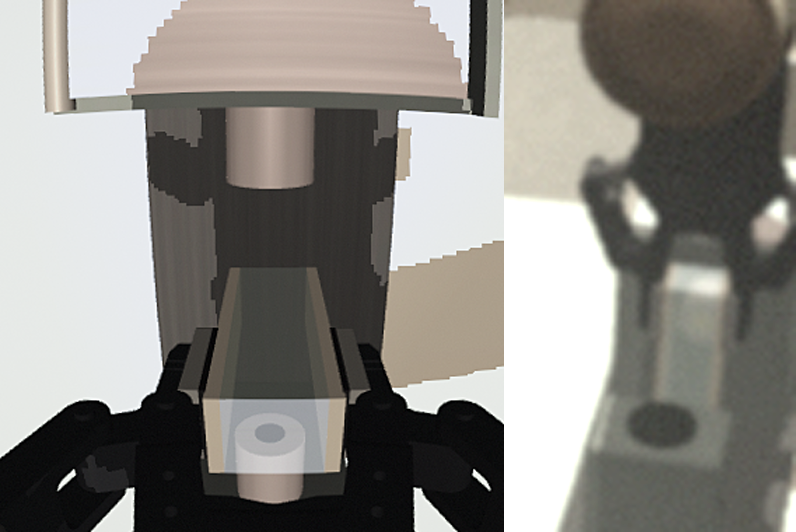

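The bar's corners (203,398), (347,398), (230,267) and (317,267) match the prediction within 1 px. As a last check on centring, I'll compare the gauge itself using the lamp nozzle's end at (226–313, 187) and the house's front wall top.

```bash
python3 - <<'E'
from h import *
s=arm.read_state();G=[466.8,-158.9,-.0286]
f=lambda P:((wproj(place(G,P),s)-[120,60])*1.4).round(1).tolist()
print("nozzle lamp sides",f([(14,-50,100),(-14,-50,100),(14,-72,100),(-14,-72,100)]))
a=np.linspace(0,2*np.pi,72); ring=np.array(f([(14*np.cos(t),-50,100+14*np.sin(t)) for t in a])); print("lamp ring min/max",ring.min(0),ring.max(0))
ring=np.array(f([(14*np.cos(t),50,100+14*np.sin(t)) for t in a])); print("recv ring",ring.min(0),ring.max(0))
print("wall",f([(55,-75,138),(-55,-75,146),(62.5,-75,12),(-62.5,-75,12)]))
E
```

```text
nozzle lamp sides [[232.9, 184.0], [320.3, 184.3], [232.0, 115.5], [321.6, 115.8]]
lamp ring min/max [232.7 176.2] [320.4 193.2]
recv ring [240.  415.8] [310.8 459.4]
wall [[60.3, 119.9], [506.8, 124.3], [147.4, 100.5], [404.2, 101.3]]
```

The nozzle and ring centres sit about 2 mm toward world +x of where I predicted. Trimming by 2 mm (tool −y) and settling.

Emit:
step_arm(
  motion=[
    {"dr": [0,0,0],"slide": [0.3,-1,0],"jaw": 20},
    {"dr": [0,0,0],"slide": [0.5,-1.8,0],"jaw": 20},
    {"dr": [0,0,0],"slide": [0.5,-1.8,0],"jaw": 20},
    {"dr": [0,0,0],"slide": [0.5,-1.8,0],"jaw": 20},
    {"dr": [0,0,0],"slide": [0.5,-1.8,0],"jaw": 20},
    {"dr": [0,0,0],"slide": [0.5,-1.8,0],"jaw": 20},
    {"dr": [0,0,0],"slide": [0.5,-1.8,0],"jaw": 20},
    {"dr": [0,0,0],"slide": [0.5,-1.8,0],"jaw": 20},
  ],
)

```text
clock: 16.75
position: [468.6, -159.7, 86.5]
ee_rot: [-0.697, 0.717, -0.0, -0.0]
contact_force: [0.1, -0.1, -1.4]
gripper_width: 33.2
grasp_force: 59.6
```

```bash
python3 - <<'E'
from h import *
go([468.9,-159.5,86.7],yaw=-1.599)
print(arm.job_done())
E
```

```text
clock 16.75 pos [ 468.56 -159.72   86.52] j [ 0.    0.28 -0.46  0.   -0.83 -0.03] F [ 0.06 -0.11 -1.42] w 33.168651036678504 59.63248014450073
yaw -1.5983072742816082 z [-0. -0. -1.]
slide [-0.23 -0.33 -0.18]
dr [ 0. -0.  0.]
the job is handed in; nothing more can be done
None
```

I shut the flap against its stop, then gripped the test bar by its frosted faces. It is held upright midway between the nozzles with the beam line through its lower half, and I handed the job in at 16.75 s; no verdict was returned.

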